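# Hook the oak sample carton forward from the deep shelf

## Task

Pick up the red-handled drag hook, drop its blade behind the front wall of the carton of pale oak floor samples, and drag that carton towards you until its front wall stands over the blue band along the shelf's front edge. Move the carton only with the hook and leave the walnut and grey cartons where they are. Then set the hook back down, standing on its foot, where it lay on its black mat, and let go.

Things in the scene. Friction and masses are not known exactly. Their poses are not given: they have to be found in the camera images.
- hook_grip (a point): Centre of the drag hook's red bar handle (86 long in x, 28 wide, 30 tall), 50 mm above the underside of its steel foot (86 x 56). A 10 mm rod at this height runs to +x and ends in a down-turned blade, 6 thick, 40 wide (y), centred 132 mm from here, its lower edge level with the foot's underside. z up. 0.3 kg. It stands on a fixed black mat, 250 x 120 x 3.
- oak_carton: Open cardboard tray of pale oak samples, 250 deep (x) x 130 x 60 tall; origin: foot of its front face, middle; z up, x into the shelf. Front wall x 0 to 5 mm, top 60 mm up; behind it, to x 55, empty down to the 5 mm floor; then samples up to 70 mm high. 0.4 to 0.7 kg, slides at 2 to 5 N, 8 mm play each side. In any of the lanes, front face 100 to 130 mm in from the shelf's front edge.
- shelf_front (a point): Middle of the fixed shelf's front edge, on its deck (8 mm over the counter). x into the shelf, y left along the edge, z up. Deck 400 deep, 474 wide; 3 lanes 146 wide centred at y -154, 0, 154, parted by 8 mm dividers 30 mm high (outer ones 50). Blue band: x 0 to 50 mm. A clear roof covers x over 257 mm, its underside 182 mm above this point.
- walnut_carton: Bystander: a carton like the oak one, with dark brown walnut samples, same size and axes, in another lane.
- grey_carton: Bystander: a carton like the oak one, with grey stone-look samples, same size and axes, in another lane.

How it is judged:
By the outcome, as a careful person would: the job done as asked, in the order asked, and still so for the second after the job is handed in, with the robot touching nothing.
It also fails if it takes over 50 s, if anything falls off the work surface, if the arm or the gripper's body presses on something with over 40 N, if the wrist force passes 120 N, or if a joint passes its speed limit or range.

## Robot

A 6-joint arm with a two-finger parallel gripper is mounted at the origin on the work surface. World frame = base frame: x ahead of the robot, y to its left, z up, the work surface at z = 0. Lengths are in m, angles in rad, forces in N, time in s.
With the tool pointing down it reaches from about 0.35 to 0.775 m from the base axis. Payload 5.5 kg.
Tool frame: the origin (TCP) lies midway between the tips of the shut fingers; the grasp point (between the pads) lies 19 mm behind it (pinch_z is the distance from the TCP to the grasp point, in m); z points along the fingers, x is the direction in which the jaws open and shut, and the axes are right-handed (so a half turn about z gives the same grasp; the last joint's range is limited). The gripper opens to 85 mm and grips with 20 to 120 N. Pads are 22 mm wide; open, the fingers measure 114 mm over their backs; the gripper's body (76 mm by 85 mm) begins 54 mm behind the grasp point. The pads swing forward as they close: fully open they stand 13 mm farther back than shut.
Start: joints at [-1.415, 0.313, 0.046, 1.304, 0, 1.431], TCP at [0.168, -0.55, 0.231] pointing down, gripper open.
Joint ranges: [-2.76, 2.76], [-0.86, 1.69], [-1.03, 1.26], [-2.2, 2.34], [-1.47, 1.5], [-3.14, 3.14]. Speed limits (rad/s): [2.57, 2.57, 3.14, 3.14, 3.14, 3.14].

## Interface

Orientations are given as a unit quaternion [w, x, y, z].
In Python, from workcell import get_state, read_camera, camera_info, hand_in, trace, pinch_z gives the robot as it stands. The module is installed in compiled form; this text tells all that it offers.
- The arm moves only by the tool arm_command, never from a script. Its argument "steps" is text: rows parted by semicolons, each of 4 numbers parted by spaces: the shift along the world's x, y, z in mm, then the turn about the world's z in rad. In form: tx ty tz spin; .... A call has 1 to 20 rows; each row is the pose to reach, as a shift and turn from the pose measured when the call began; what a row does not reach only later rows make up. A row lasts 1/8 s, in which the tool goes at most 62.5 mm and 10.7 degrees, less where a joint would pass 70% of its speed; a pose out of reach is approached as far as the arm can. A call with a gripper value outside its range is refused whole. "fingers" is the gripper command: -1 is shut, 1 is fully open, values between are in proportion, set as the call begins (left out, the last holds). The fingers move at their own pace and stop on an object; "newtons" is the grip in N (left out, the last holds). Time passes only in rows, so rows that repeat a pose let the fingers close. It gives the time, the measured TCP pose, the force and the opening at its end, in the units of the state.
- get_state(): the state, without advancing time (a new reading comes with each control period).
- read_camera(name): name is "scene" or "side" or "wrist"; returns the picture (420x560x3 uint8, red, green, blue); there is no depth.
- camera_info(name): a dict with "mtx" (3x3 intrinsics, pixels), "R" (3x3) and "t" (3): a world point X has camera coordinates R X + t. Camera axes: x right, y down, z forward; pixel columns grow to the right and rows downward; lengths in m; the calibration is good to about 2 mm. A picture is of the moment at which its call begins: read the wrist's pose just before it. camera_info takes no time and is no camera call; for the wrist camera it gives the pose at the moment of the call.
- hand_in(): hands the job in, once; it reports no verdict.
Trained networks look in the newest picture that a camera, given by its name, has taken for a name from the list of things; names that differ only in an ending like _2 or _b are one class to them, and where a whole thing is asked for, a point or a joint stands for the part that bears it (a point fixed in the world has none). Each returns a list of dicts, best first, with "score" (0 to 1); they miss things now and then, are a little off and sometimes report something else, mostly with a low value. They report only what shows in the picture. A call takes as long as a camera call.
- trace(camera, name): "mask" (420x560 bool, what is visible of it) and "box" ([left, top, width, height] in pixels, round what is visible of it).
The state is a dict: "clock": time; "joint_pos": joint angles; "qvel": joint speeds; "tau": joint torques, N m; "tcp_pos": TCP position; "orientation": TCP orientation; "wrist_force": force on the tool from outside, world axes, zero at the start; "ft_torque": the same for the moment, N m; "finger_gap": finger opening in m.
Only numpy, scipy, OpenCV 4.12 (cv2) and the standard library are available. Lean on these libraries where they do the work, as an engineer would, in place of code of your own. Each camera call takes 0.05 s, during which the arm holds its last target.

## Working session

There is one attempt and no reset: what is moved stays moved. The work goes in short steps, Python scripts to look and compute and a tool call to move; the robot and the scene stay as the last step left them, time stands still between calls to the robot, and variables do not carry over. Pictures are saved under pics/ and viewed, and the job is handed in when it is done.

Besides the shell and the picture viewer there is one more tool, called after ">>>" by a JSON object that holds its "name" and its "arguments". arm_command: Moves the arm, as the interface text tells. Its arguments: {"type":"object","properties":{"steps":{"type":"string"},"fingers":{"type":"number"},"newtons":{"type":"number"}},"required":["steps"]}

```bash
mkdir -p pics; cat > h.py <<'E'
import numpy as np,cv2
from workcell import *
def ray(cam,uv):
    i=camera_info(cam);K=np.array(i["mtx"]);R=np.array(i["R"]);t=np.array(i["t"])
    d=R.T@np.linalg.inv(K)@np.array([uv[0],uv[1],1.]);return -R.T@t,d
def atz(cam,uv,z):
    c,d=ray(cam,uv);return c+d*(z-c[2])/d[2]
def proj(cam,X):
    i=camera_info(cam);p=np.array(i["mtx"])@(np.array(i["R"])@np.array(X)+np.array(i["t"]));return p[:2]/p[2]
E
python3 - <<'E'
from h import *
print(get_state(), pinch_z() if callable(pinch_z) else pinch_z)
for c in ["scene","side","wrist"]:
    im=read_camera(c);cv2.imwrite(f"pics/a_{c}.png",im[:,:,::-1])
    i=camera_info(c);print(c,-np.array(i["R"]).T@i["t"],np.array(i["R"])[2])
    for n in ["hook_grip","oak_carton","walnut_carton","grey_carton"]:
        for r in trace(c,n)[:2]: print(n,round(r["score"],2),r["box"])
E
```

```text
{'clock': 0.0, 'joint_pos': array([-1.41458484e+00,  3.14052198e-01,  4.49815762e-02,  1.30358448e+00,
        3.09230651e-05,  1.43122237e+00]), 'qvel': array([ 0.00071614, -0.0010833 ,  0.00053875,  0.00150257, -0.00085997,
       -0.00108933]), 'tau': array([-7.88141188e-04, -4.80629325e+01,  2.98530579e+01,  1.93131482e-02,
       -1.11871020e-04,  2.76541124e-05]), 'tcp_pos': array([ 0.16754272, -0.54952488,  0.23038045]), 'orientation': array([-6.62709120e-04,  8.03582644e-01, -5.95192465e-01, -6.51777622e-04]), 'wrist_force': array([-0.1702214 ,  0.32571379,  0.64773202]), 'ft_torque': array([ 0.02624141, -0.01818929,  0.01015085]), 'finger_gap': 0.08520990096841226} 0.0187
scene [ 0.87400085 -0.45223173  0.69443458] [-0.33695108  0.60062585 -0.72506038]
hook_grip 0.68 [281.9, 120.7, 65.6, 28.3]
oak_carton 0.87 [267.4, 226.7, 89.6, 83.5]
oak_carton 0.7 [166.4, 149.9, 319.3, 270.1]
walnut_carton 0.56 [231.0, 282.5, 147.1, 137.5]
grey_carton 0.85 [306.6, 178.9, 78.9, 69.4]
side [0.29978449 0.98124541 0.62187063] [ 0.25027903 -0.81956897 -0.51542905]
hook_grip 0.94 [190.9, 296.4, 114.8, 48.3]
hook_grip 0.42 [168.5, 126.0, 113.1, 48.2]
oak_carton 0.75 [143.2, 144.0, 123.9, 61.3]
walnut_carton 0.61 [168.9, 126.2, 113.5, 51.0]
grey_carton 0.87 [104.2, 177.6, 138.0, 61.0]
grey_carton 0.6 [141.1, 143.5, 124.5, 62.2]
wrist [ 0.24807806 -0.52409953  0.3723768 ] [-0.3156331  -0.09653847 -0.94395766]
```

View pics/a_scene.png

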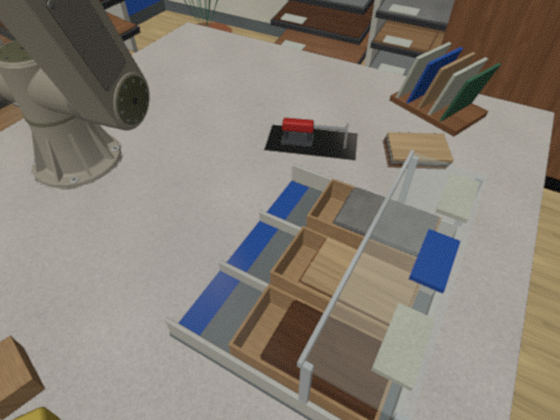

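View pics/a_side.png

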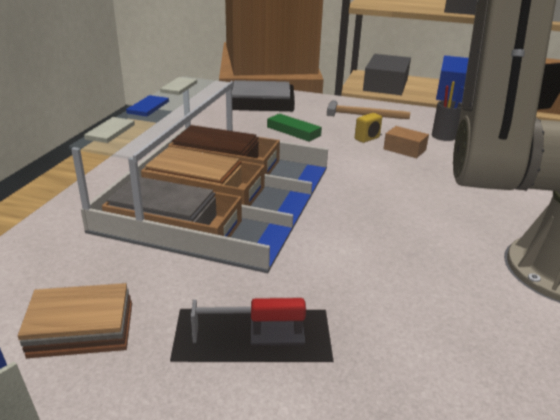

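View pics/a_wrist.png

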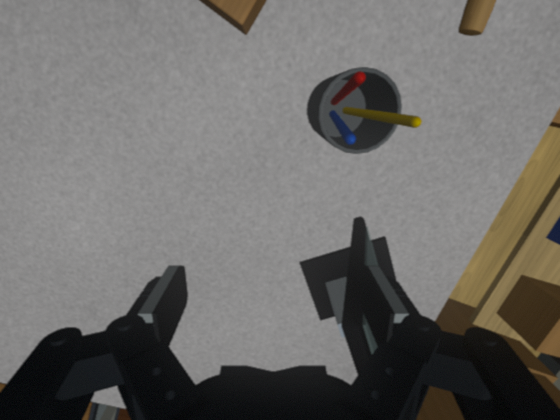

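The scene picture shows the oak carton in the middle lane (around 330,270), walnut near the camera, and grey on the far side by the hook. The hook stands on its mat at (312,140). In the side picture the hook's red bar is at (278,310) and its blade at (194,322). I'll zoom in for accurate pixels.

```bash
python3 - <<'E'
import cv2
a=cv2.imread("pics/a_side.png");b=cv2.imread("pics/a_scene.png")
cv2.imwrite("pics/z1.png",cv2.resize(a[280:370,165:340],None,fx=4.5,fy=4.5,interpolation=cv2.INTER_CUBIC))
cv2.imwrite("pics/z2.png",cv2.resize(a[120:270,160:340],None,fx=4,fy=4,interpolation=cv2.INTER_CUBIC))
cv2.imwrite("pics/z3.png",cv2.resize(b[160:350,160:370],None,fx=3,fy=3,interpolation=cv2.INTER_CUBIC))
cv2.imwrite("pics/z4.png",cv2.resize(b[105:170,255:370],None,fx=6,fy=6,interpolation=cv2.INTER_CUBIC))
E
```

```text
(no output)
```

View pics/z1.png

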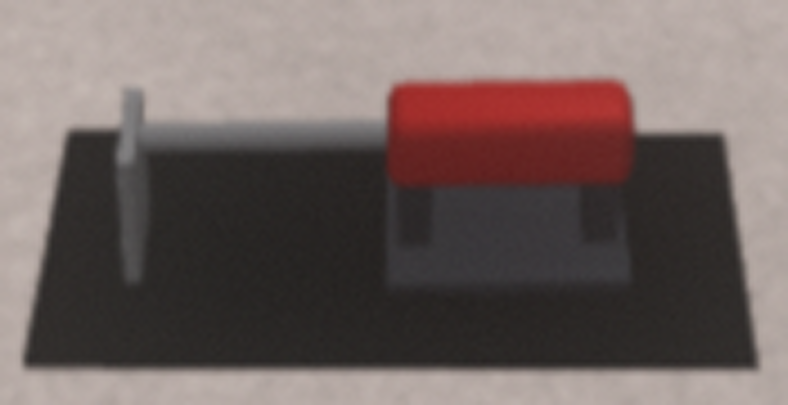

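View pics/z2.png

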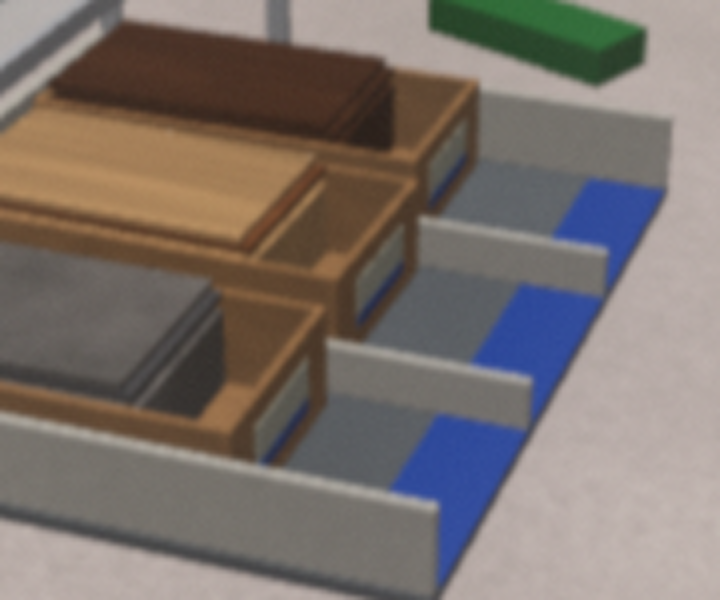

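View pics/z3.png

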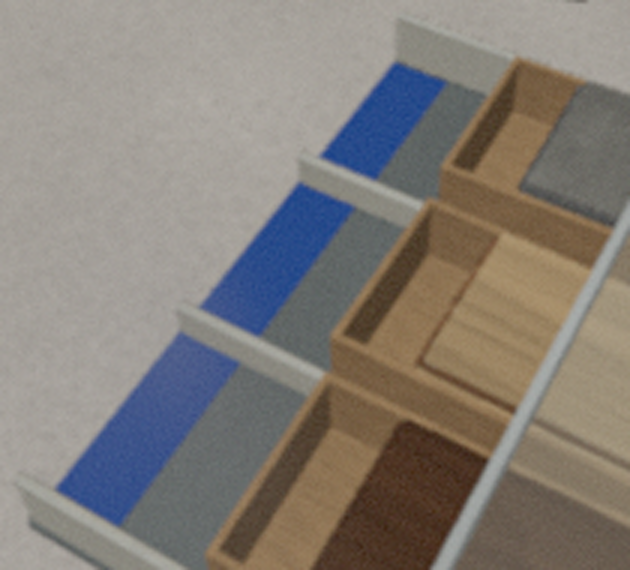

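View pics/z4.png

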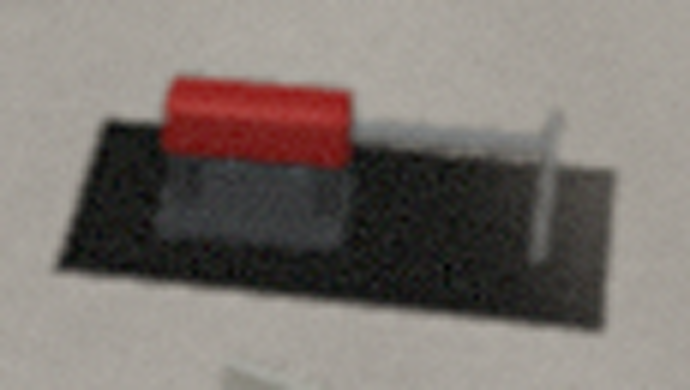

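```bash
python3 - <<'E'
from h import *
np.set_printoptions(precision=4,suppress=True)
def s(n,cam,z,pts):
    print(n,cam)
    for p in pts: print("  ",atz(cam,p,z))
s("mat","side",.003,[(180.1,308.9),(325.7,309.8),(333.2,361.8),(170.3,361.3)])
s("mat","scene",.003,[(272.5,125.3),(357,133.7),(355.5,159.7),(265,150)])
s("footfront","side",.003,[(251.2,344),(305,344)])
s("blade bottom near","side",.003,[(194.5,342.9)])
s("blade bottom near","scene",.003,[(255+537/6,105+264/6)])
s("foot","scene",.003,[(255+160/6,105+240/6),(255+345/6,105+245/6)])
s("bar top far edge","side",.068,[(251.9,298.5),(305,298)])
s("divtop inner","scene",.038,[(262.3,211.7),(222,262.7)])
s("divtop outer","scene",.058,[(293.7,166.7),(168.3,319)])
s("divtop inner","side",.038,[(292.2,215),(311.5,182)])
s("divtop outer","side",.058,[(269.5,246.2),(327.5,150)])
s("oak","side",.068,[(246.3,190),(263.8,165.8)])
s("oak","scene",.068,[(271,272.7),(303.3,227.7)])
for c in ("scene","side"):
    im=read_camera(c).astype(int)
    m=((im[:,:,0]>110)&(im[:,:,1]<60)&(im[:,:,2]<60)).astype(np.uint8)
    n,l,st,ce=cv2.connectedComponentsWithStats(m)
    for k in range(1,n):
        if st[k,4]>150: print(c,st[k],ce[k],atz(c,ce[k],.06))
E
```

```text
mat side
   [0.6517 0.3525 0.003 ]
   [0.4161 0.2728 0.003 ]
   [0.3786 0.3854 0.003 ]
   [0.613 0.465 0.003]
mat scene
   [0.3853 0.3779 0.003 ]
   [0.6164 0.4586 0.003 ]
   [0.6547 0.3503 0.003 ]
   [0.4236 0.2696 0.003 ]
footfront side
   [0.5095 0.3909 0.003 ]
   [0.429  0.3631 0.003 ]
blade bottom near side
   [0.5948 0.4178 0.003 ]
blade bottom near scene
   [0.6118 0.3778 0.003 ]
foot scene
   [0.453  0.3105 0.003 ]
   [0.5292 0.3481 0.003 ]
bar top far edge side
   [0.5197 0.3595 0.068 ]
   [0.4411 0.3308 0.068 ]
divtop inner scene
   [0.5503 0.045  0.038 ]
   [ 0.55   -0.1106  0.038 ]
divtop outer scene
   [0.5518 0.1911 0.058 ]
   [ 0.5457 -0.262   0.058 ]
divtop inner side
   [0.5421 0.0467 0.038 ]
   [ 0.5405 -0.1105  0.038 ]
divtop outer side
   [0.5426 0.199  0.058 ]
   [ 0.5368 -0.2552  0.058 ]
oak side
   [0.65   0.0292 0.068 ]
   [ 0.6522 -0.0945  0.068 ]
oak scene
   [ 0.6571 -0.1007  0.068 ]
   [0.6608 0.0248 0.068 ]
scene [283 118  30  14 308] [297.5292 124.6006] [0.4829 0.3445 0.06  ]
side [252 299  53  12 586] [277.5836 304.3891] [0.48   0.3506 0.06  ]
```

>>> {"name": "arm_command", "arguments": {"steps": "55 20 20 0.15; 106 44 30 0.3; 155 74 30 0.46; 201 109 30 0.62; 244 148 30 0.78; 282 191 30 0.94; 315 237 30 1.1; 344 287 30 1.26; 368 340 30 1.42; 386 394 30 1.58; 399 449 30 1.74; 406 507 30 1.9; 407 564 30 2.06; 403 622 30 2.22; 393 678 30 2.38; 377 734 30 2.54; 356 787 30 2.7; 332 850 30 2.86; 312 902 0 3.0; 312 902 0 3.0", "fingers": 1, "newtons": 100}}

```text
clock: 3.35
tcp_pos: [0.4767, 0.3546, 0.2292]
orientation: [-0.001, 0.648, 0.761, -0.002]
wrist_force: [1.4, -0.9, 0.3]
finger_gap: 0.0854
```

```bash
python3 - <<'E'
from h import *
np.set_printoptions(precision=4,suppress=True)
im=read_camera("wrist");cv2.imwrite("pics/w1.png",im[:,:,::-1])
s=get_state();print(s["joint_pos"],s["tcp_pos"],s["orientation"])
m=((im[:,:,0]>100)&(im[:,:,1]<70)&(im[:,:,2]<70)).astype(np.uint8)
n,l,st,ce=cv2.connectedComponentsWithStats(m)
for k in range(1,n):
    if st[k,4]>150: 
        print(st[k],ce[k],atz("wrist",ce[k],.068))
        r=cv2.minAreaRect(np.argwhere(l==k)[:,::-1].astype(np.float32))
        for p in cv2.boxPoints(r): print(p,atz("wrist",p,.068))
E
```

```text
[0.5021 0.3539 0.1001 1.3196 0.0002 0.3447] [0.4777 0.3536 0.2299] [-0.0006  0.6493  0.7605 -0.0011]
[ 251  145   39   80 1945] [270.1584 184.1553] [0.4749 0.3513 0.068 ]
[249.5707 148.3395] [0.442  0.3256 0.068 ]
[274.3694 143.1731] [0.4332 0.349  0.068 ]
[290.4675 220.4443] [0.5111 0.3789 0.068 ]
[265.6689 225.6107] [0.5212 0.3536 0.068 ]
```

View pics/w1.png

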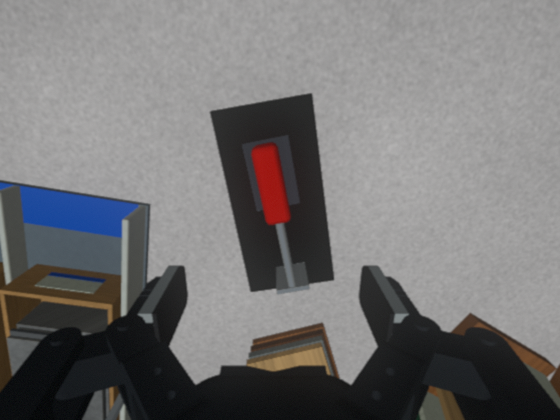

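The wrist picture shows the bar centred at (270,184), between the open jaws, with the blade tip at (293,285). All three cameras agree on the grip at about (0.478, 0.352), yaw 0.34.

>>> {"name": "arm_command", "arguments": {"steps": "0 -2 -50 0.18; 0 -2 -100 0.18; 0 -2 -145 0.18; 0 -2 -175 0.18; 0 -2 -190 0.18; 0 -2 -197 0.18; 0 -2 -197 0.18"}}

```text
clock: 4.28
tcp_pos: [0.4785, 0.3515, 0.0336]
orientation: [-0.0, 0.579, 0.816, -0.001]
wrist_force: [0.1, -0.2, 0.3]
finger_gap: 0.0852
```

>>> {"name": "arm_command", "arguments": {"steps": "0 0 0 0;0 0 0 0;0 0 0 0;0 0 0 0;0 0 0 0;0 0 0 0", "fingers": -1, "newtons": 100}}

```text
clock: 5.03
tcp_pos: [0.479, 0.352, 0.0344]
orientation: [0.0, 0.579, 0.816, -0.0]
wrist_force: [-0.7, 0.3, 5.7]
finger_gap: 0.0267
```

>>> {"name": "arm_command", "arguments": {"steps": "0 0 20 0; 0 0 60 0; 0 0 110 0; 0 0 130 0; 0 0 130 0"}}

```text
clock: 5.65
tcp_pos: [0.4796, 0.3524, 0.1655]
orientation: [0.001, 0.579, 0.816, 0.001]
wrist_force: [0.4, 0.1, -2.8]
finger_gap: 0.0268
```

```bash
python3 - <<'E'
from h import *
np.set_printoptions(precision=4,suppress=True)
s=get_state();print(s["clock"],s["tcp_pos"],s["orientation"],s["wrist_force"],s["finger_gap"])
for c in ["side","scene"]:
    im=read_camera(c);cv2.imwrite(f"pics/b_{c}.png",im[:,:,::-1])
    print([(r["score"],r["box"]) for r in trace(c,"hook_grip")[:2]])
E
```

```text
5.65 [0.4796 0.3524 0.1655] [0.0006 0.5786 0.8156 0.001 ] [ 0.3866  0.0921 -2.8033] 0.02680860139320691
[(0.98, [183.2, 225.0, 128.2, 56.1])]
[(0.56, [282.8, 74.3, 70.4, 34.1])]
```

View pics/b_side.png

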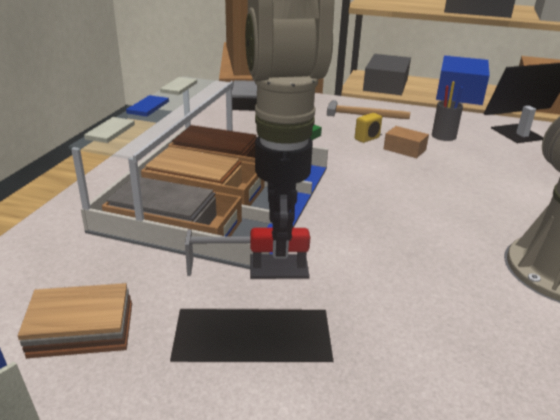

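The side picture shows the hook held level, with the bar at (280,240) and the blade at (190,253). The mat is empty. Next I'll carry it above the oak pocket.

>>> {"name": "arm_command", "arguments": {"steps": "12 -55 0 -0.05; 24 -110 0 -0.1; 36 -165 0 -0.15; 46 -220 0 -0.2; 56 -275 0 -0.25; 65 -325 0 -0.3; 71 -365 0 -0.337; 73 -386 0 -0.337; 73 -386 0 -0.337; 73 -386 0 -0.337"}}

```text
clock: 7.1
tcp_pos: [0.5501, -0.0337, 0.1615]
orientation: [-0.002, 0.707, 0.707, -0.002]
wrist_force: [0.4, 0.7, -2.5]
finger_gap: 0.0268
```

```bash
python3 - <<'E'
from h import *
np.set_printoptions(precision=4,suppress=True)
s=get_state();print(s["clock"],s["tcp_pos"],s["orientation"],s["wrist_force"],s["finger_gap"])
for c in ["side","scene","wrist"]:
    im=read_camera(c);cv2.imwrite(f"pics/c_{c}.png",im[:,:,::-1])
E
```

```text
7.1 [ 0.5501 -0.0337  0.1615] [-0.0019  0.7068  0.7074 -0.0019] [ 0.3908  0.6639 -2.5215] 0.026843635765114542
```

View pics/c_side.png

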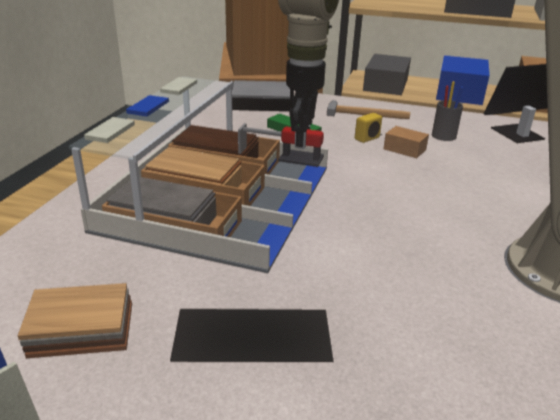

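View pics/c_scene.png

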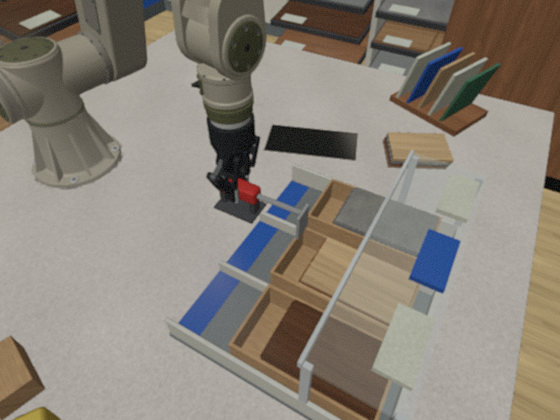

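View pics/c_wrist.png

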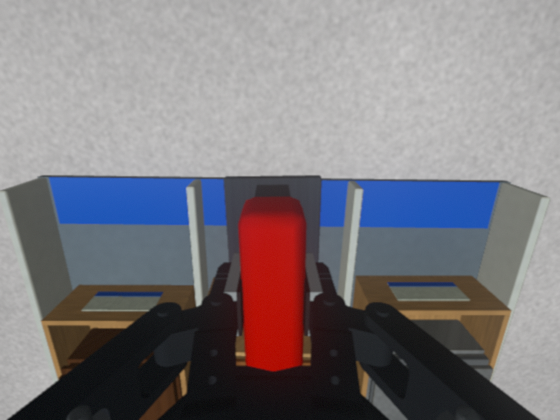

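```bash
python3 - <<'E'
from h import *
np.set_printoptions(precision=2,suppress=True)
a=cv2.imread("pics/c_side.png");b=cv2.imread("pics/c_scene.png")
A=cv2.resize(a[115:190,215:335],None,fx=6,fy=6,interpolation=cv2.INTER_CUBIC)
B=cv2.resize(b[170:260,220:330],None,fx=6,fy=6,interpolation=cv2.INTER_CUBIC)
t=get_state()["tcp_pos"]
for y in(-.02,.02):
  for z in (-.0314,.0186):
    X=[t[0]+.132,t[1]+y,t[2]+z]
    for c,im,o in(("side",A,(215,115)),("scene",B,(220,170))):
        p=proj(c,X);print(c,p);cv2.circle(im,tuple(int(v) for v in (p-o+.5)*6),4,(0,255,0),1)
cv2.imwrite("pics/c1.png",A);cv2.imwrite("pics/c2.png",B)
E
```

```text
side [245.28 145.8 ]
scene [295.79 239.28]
side [245.2  124.51]
scene [296.53 221.03]
side [238.84 152.94]
scene [305.78 224.29]
side [238.61 131.2 ]
scene [307.   205.89]
```

View pics/c1.png

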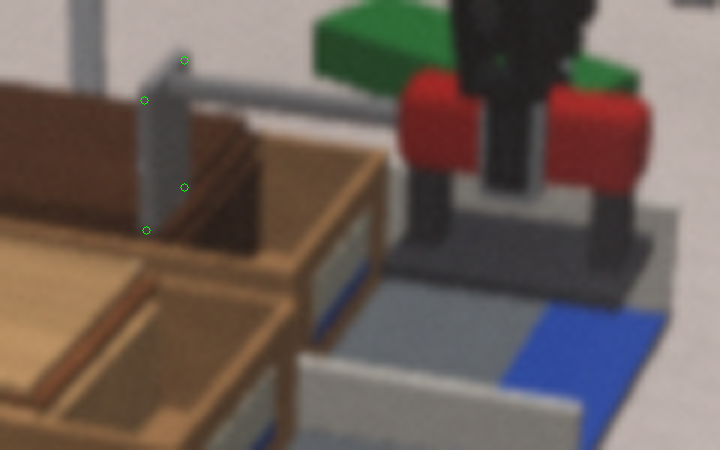

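View pics/c2.png

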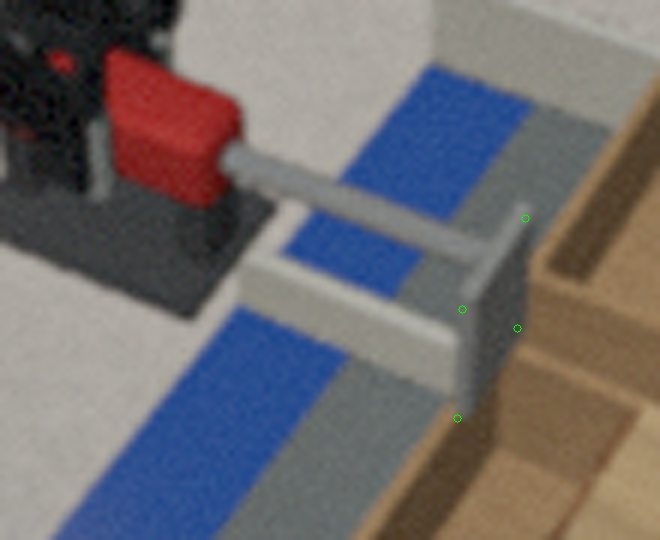

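The predicted blade corners match both pictures to within about 2 mm. That puts the blade at x≈0.682, and the pocket runs from 0.660 to 0.710. Now I'll lower it.

>>> {"name": "arm_command", "arguments": {"steps": "2 0 -25 0; 2 0 -50 0; 2 0 -70 0; 2 0 -85 0; 2 0 -95 0; 2 0 -97 0; 2 0 -97 0"}}

```text
clock: 8.12
tcp_pos: [0.5529, -0.0334, 0.0655]
orientation: [-0.001, 0.706, 0.708, -0.001]
wrist_force: [0.9, 0.9, -2.9]
finger_gap: 0.0266
```

```bash
python3 - <<'E'
from h import *
np.set_printoptions(precision=4,suppress=True)
s=get_state();print(s["clock"],s["tcp_pos"],s["orientation"],s["wrist_force"],s["finger_gap"])
A=read_camera("side")[:,:,::-1][100:220,190:340];B=read_camera("scene")[:,:,::-1][170:330,220:370]
cv2.imwrite("pics/d1.png",cv2.resize(np.vstack([A,B[:,:]]),None,fx=2.1*1,fy=2.1,interpolation=cv2.INTER_CUBIC))
E
```

```text
8.125 [ 0.5529 -0.0334  0.0655] [-0.001   0.7064  0.7078 -0.0015] [ 0.916   0.8569 -2.9189] 0.026631287239313923
```

View pics/d1.png

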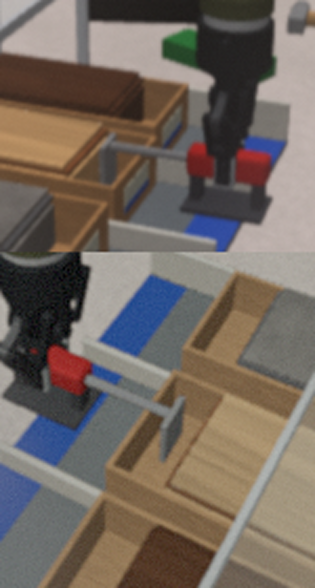

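Both views show the blade inside the oak pocket with no contact force. Now I'll drag: about 22 mm of slack, then about 84 mm of carton travel, slowing down at the end.

>>> {"name": "arm_command", "arguments": {"steps": "-10 0 0 0; -18 0 0 0; -24 0 0 0; -30 0 0 0; -37 0 0 0; -44 0 0 0; -51 0 0 0; -58 0 0 0; -65 0 0 0; -72 0 0 0; -78 0 0 0; -84 0 0 0; -88 0 0 0; -91 0 0 0; -93 0 0 0; -93 0 0 0"}}

```text
clock: 10.22
tcp_pos: [0.4598, -0.0336, 0.0658]
orientation: [-0.001, 0.706, 0.708, -0.001]
wrist_force: [1.3, -0.2, -2.5]
finger_gap: 0.0269
```

```bash
python3 - <<'E'
from h import *
np.set_printoptions(precision=4,suppress=True)
s=get_state();print(s["clock"],s["tcp_pos"],s["orientation"],s["wrist_force"],s["finger_gap"])
a=read_camera("side")[:,:,::-1];b=read_camera("scene")[:,:,::-1]
cv2.imwrite("pics/e1.png",cv2.resize(a[100:250,170:350],None,fx=4,fy=4,interpolation=cv2.INTER_CUBIC))
cv2.imwrite("pics/e2.png",cv2.resize(b[160:350,160:370],None,fx=3,fy=3,interpolation=cv2.INTER_CUBIC))
E
```

```text
10.225 [ 0.4598 -0.0336  0.0658] [-0.0009  0.7065  0.7077 -0.0015] [ 1.2942 -0.1935 -2.4705] 0.026860462792732492
```

View pics/e1.png

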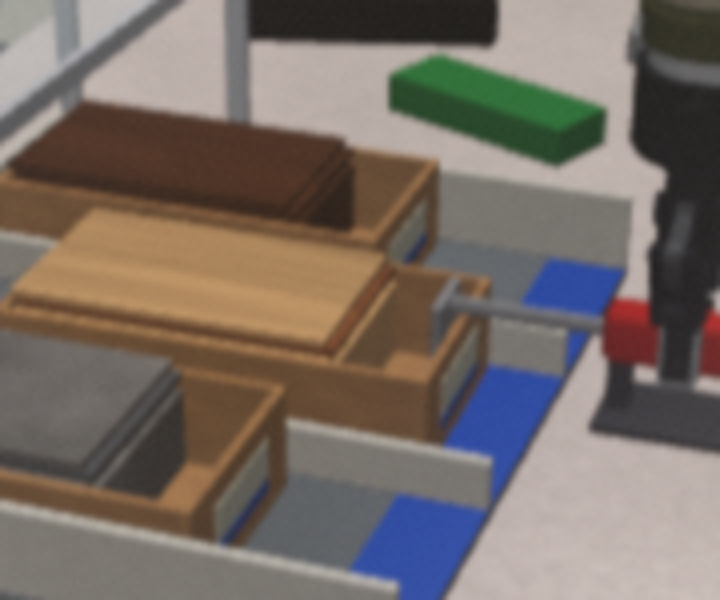

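View pics/e2.png

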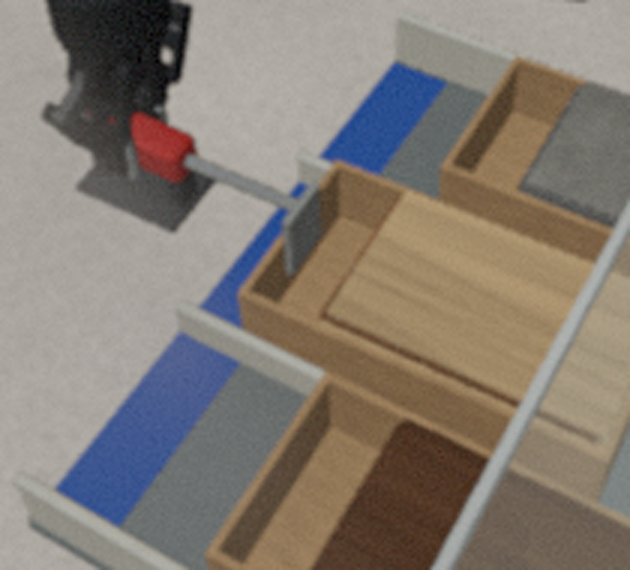

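The wall is already over the band, about 38 mm from the shelf edge. I'll pull 13 mm more to centre it.

>>> {"name": "arm_command", "arguments": {"steps": "-3 0 0 0; -7 0 0 0; -10 0 0 0; -12 0 0 0; -13 0 0 0; -13 0 0 0"}}

```text
clock: 11.08
tcp_pos: [0.4466, -0.0335, 0.0658]
orientation: [-0.001, 0.707, 0.708, -0.002]
wrist_force: [2.1, 0.7, -2.9]
finger_gap: 0.0265
```

>>> {"name": "arm_command", "arguments": {"steps": "4 0 0 0; 8 0 0 0; 12 0 0 0; 15 0 0 0; 15 0 0 0; 15 0 25 0; 15 0 60 0; 15 0 90 0; 15 0 100 0; 15 0 100 0"}}

```text
clock: 12.32
tcp_pos: [0.4618, -0.0336, 0.1658]
orientation: [-0.001, 0.707, 0.708, -0.001]
wrist_force: [-0.3, 0.3, -2.9]
finger_gap: 0.0265
```

```bash
python3 - <<'E'
from h import *
np.set_printoptions(precision=4,suppress=True)
s=get_state();print(s["clock"],s["tcp_pos"],s["orientation"],s["wrist_force"],s["finger_gap"])
a=read_camera("side")[:,:,::-1];b=read_camera("scene")[:,:,::-1]
cv2.imwrite("pics/f1.png",cv2.resize(a[100:250,170:350],None,fx=4,fy=4,interpolation=cv2.INTER_CUBIC))
cv2.imwrite("pics/f2.png",cv2.resize(b[160:350,160:370],None,fx=3,fy=3,interpolation=cv2.INTER_CUBIC))
E
```

```text
12.325 [ 0.4618 -0.0336  0.1658] [-0.0007  0.7065  0.7077 -0.0014] [-0.2548  0.3252 -2.918 ] 0.02649832500962934
```

View pics/f1.png

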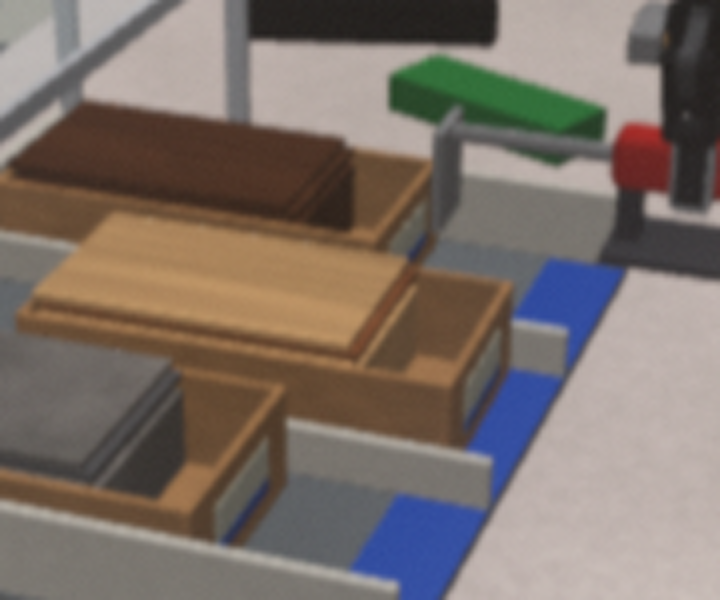

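View pics/f2.png

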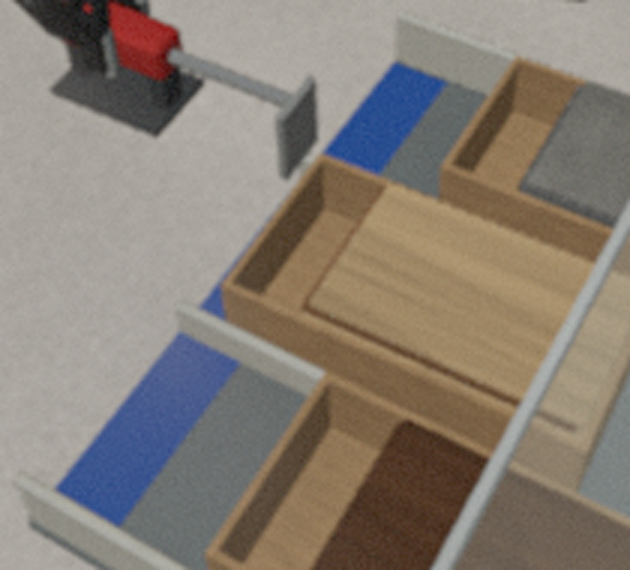

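The oak carton's front wall stands over the middle of the band, and the neighbours haven't moved. I'll take the hook back to its mat.

>>> {"name": "arm_command", "arguments": {"steps": "2 50 0 0.03; 5 100 0 0.08; 8 155 0 0.13; 10 210 0 0.18; 12 265 0 0.24; 14 315 0 0.3; 16 360 0 0.335; 17 386 0 0.335; 17 386 0 0.335; 17 386 0 0.335"}}

```text
clock: 13.68
tcp_pos: [0.4769, 0.3519, 0.163]
orientation: [-0.002, 0.579, 0.816, -0.004]
wrist_force: [0.2, -0.1, -2.5]
finger_gap: 0.0268
```

```bash
python3 - <<'E'
from h import *
np.set_printoptions(precision=4,suppress=True)
s=get_state();q=s["orientation"];print(s["clock"],s["tcp_pos"],2*np.arctan2(q[2],q[1]))
for p in [(170+460/4,100+390/4),(170+512/4,100+285/4)]: print("oak side",atz("side",p,.068))
for p in [(160+225/3,160+285/3),(160+323/3,160+157/3)]: print("oak scene",atz("scene",p,.068))
E
```

```text
13.675 [0.4769 0.3519 0.163 ] 1.9075238977412432
oak side [0.5631 0.0321 0.068 ]
oak side [ 0.5701 -0.0949  0.068 ]
oak scene [ 0.5765 -0.0994  0.068 ]
oak scene [0.576  0.0262 0.068 ]
```

>>> {"name": "arm_command", "arguments": {"steps": "2 0 -40 0; 2 0 -80 0; 2 0 -105 0; 2 0 -116 0; 2 0 -122 0; 2 0 -126 0; 2 0 -128 0; 2 0 -128 0; 2 0 -128 0"}}

```text
clock: 14.8
tcp_pos: [0.4792, 0.3521, 0.0355]
orientation: [-0.002, 0.579, 0.816, -0.004]
wrist_force: [-0.3, 0.5, -2.4]
finger_gap: 0.0261
```

```bash
python3 - <<'E'
from h import *
np.set_printoptions(precision=4,suppress=True)
s=get_state();q=s["orientation"];print(s["clock"],s["tcp_pos"],2*np.arctan2(q[2],q[1]),s["wrist_force"])
a=read_camera("side")[:,:,::-1]
cv2.imwrite("pics/g1.png",cv2.resize(a[260:380,165:345],None,fx=4,fy=4,interpolation=cv2.INTER_CUBIC))
E
```

```text
14.8 [0.4792 0.3521 0.0355] 1.9076343975787693 [-0.3244  0.463  -2.3984]
```

View pics/g1.png

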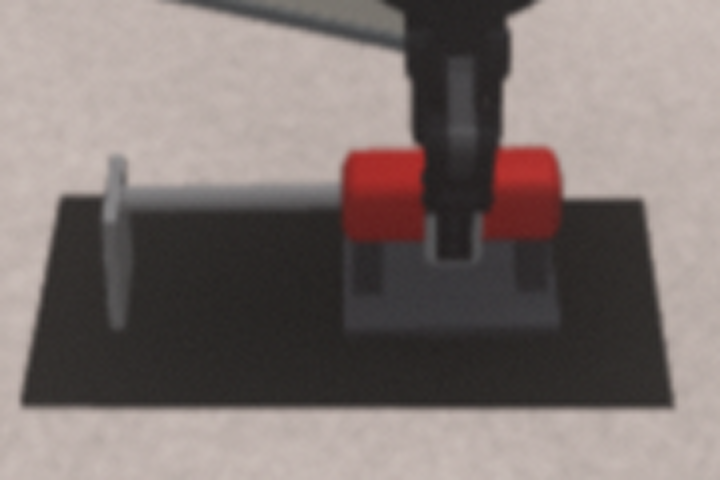

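Still carrying the full weight, about 1 mm up. I'll ease it down until the force changes.

>>> {"name": "arm_command", "arguments": {"steps": "0 0 -1 0; 0 0 -2 0; 0 0 -2 0; 0 0 -2 0"}}

```text
clock: 15.35
tcp_pos: [0.4791, 0.3521, 0.0344]
orientation: [-0.002, 0.579, 0.816, -0.003]
wrist_force: [-4.4, -2.4, 6.4]
finger_gap: 0.0267
```

>>> {"name": "arm_command", "arguments": {"steps": "0 0 0 0; 0 0 0 0; 0 0 0 0; 0 0 0 0; 0 0 0 0", "fingers": 1}}

```text
clock: 15.98
tcp_pos: [0.4791, 0.3521, 0.0343]
orientation: [-0.002, 0.579, 0.816, -0.003]
wrist_force: [-0.5, 0.4, 0.3]
finger_gap: 0.0855
```

>>> {"name": "arm_command", "arguments": {"steps": "0 0 10 0; 0 0 30 0; 0 0 60 0; 0 0 110 0; 0 0 170 0; -40 0 200 0; -40 0 200 0; -40 0 200 0"}}

```text
clock: 16.98
tcp_pos: [0.4393, 0.3522, 0.2345]
orientation: [-0.001, 0.578, 0.816, -0.003]
wrist_force: [-0.0, -0.1, 0.1]
finger_gap: 0.0856
```

```bash
python3 - <<'E'
from h import *
np.set_printoptions(precision=4,suppress=True)
s=get_state();print(s["clock"],s["tcp_pos"],s["wrist_force"],s["finger_gap"])
for c in("side","scene"):
    im=read_camera(c)
    cv2.imwrite(f"pics/h_{c}.png",im[:,:,::-1])
    print([(r["score"],r["box"]) for r in trace(c,"hook_grip")[:1]])
    im=im.astype(int)
    m=((im[:,:,0]>110)&(im[:,:,1]<60)&(im[:,:,2]<60)).astype(np.uint8)
    n,l,st,ce=cv2.connectedComponentsWithStats(m)
    for k in range(1,n):
        if st[k,4]>150: print(c,st[k],ce[k],atz(c,ce[k],.06))
a=cv2.imread("pics/h_side.png");o=cv2.imread("pics/a_side.png")
z=lambda i:cv2.resize(i[280:370,165:340],None,fx=3,fy=3,interpolation=cv2.INTER_CUBIC)
cv2.imwrite("pics/h1.png",np.vstack([z(o),z(a)]))
E
```

```text
16.975 [0.4393 0.3522 0.2345] [-0.0148 -0.134   0.1236] 0.085571346077674
[(0.61, [190.1, 295.4, 115.4, 51.7])]
side [251 299  54  15 682] [277.632  305.0997] [0.4794 0.3522 0.06  ]
[(0.95, [279.3, 116.5, 69.7, 30.5])]
scene [283 119  31  13 303] [297.6832 124.5875] [0.4833 0.3448 0.06  ]
```

View pics/h1.png

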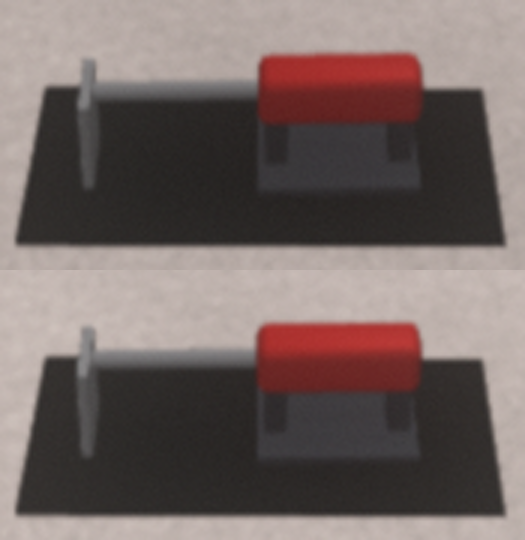

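View pics/h_scene.png

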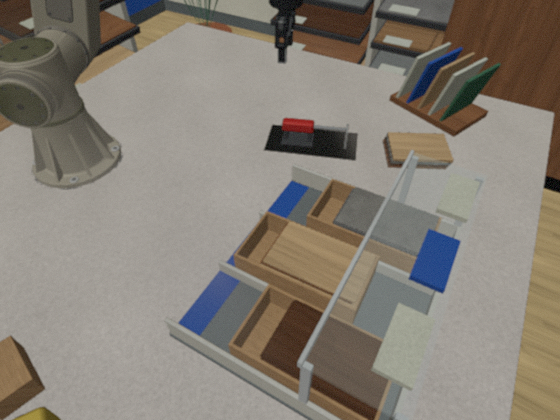

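View pics/h_side.png

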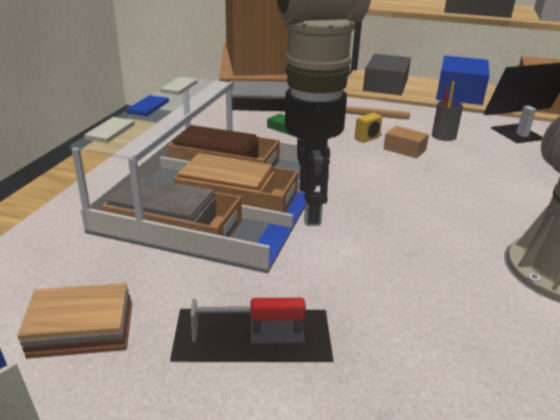

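The hook stands on its mat just as before, with the bar at (278,305) in the side picture, within 1 px of where it was. The oak carton's front is over the blue band and the neighbours are where they were.

```bash
python3 -c "
from workcell import *
print(hand_in())"
```

```text
the job is handed in; nothing more can be done
None
```

The job is done and handed in at about 17 s, with no verdict reported. I picked up the hook and lowered its blade into the pocket of the oak carton in the middle lane. I dragged that carton about 84 mm forward, then put the hook back on its mat, let go and moved the gripper clear.

Last checks:
- **Oak carton:** its front wall stands about 25 mm in from the shelf edge, in the middle of the blue band. The side and scene cameras differ by up to 10 mm on absolute x, but each gives about 25 mm relative to its own measurement of the edge.
- **Hook:** it is standing on its foot where it lay. The bar is within 1 px of its first position in both fixed cameras, and in the side picture the blade matches too.
- **Other cartons:** the walnut and grey cartons look unmoved in the pictures; I did not measure them.
- **Forces:** the highest wrist force I read after any move was about 8 N, when the hook was pressed lightly onto its mat before I let go. Forces during the moves were not logged.

No check failed.

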